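# Face the sample code to the reader, tuck the ID plate under the flap, hold it flat

### The job

Log in the sample: first turn the jar in its nest, without lifting it out, until its black code stripe squarely faces the reader's window, and let go of it. Then take the steel ID plate by its black post, lay it on the white deck and tuck its leading edge under the blue lap flap without lifting the flap, straight and fully home against the stop, and finish still holding the plate, pressed down flat on the deck with about 10 to 20 N. Leave the petri dish, the beaker and the tape roll where they are.

Things in the scene. Friction and masses are not known exactly. Their poses are not given: they have to be found in the camera images.
- jar: white sample jar, blue cap, 44 mm diameter (cap 42), 86 mm tall, 0.2 kg, loose in the reader's nest. Origin: centre of its underside, 6 mm above the worktop; z up; +x points to the black code stripe, as does the yellow bar on the cap. Grip from above at the cap (66 to 86 mm above the underside). It starts turned 0.6 to 1.45 rad anticlockwise from above, away from facing the window
- jar_mark (a point): centre of the black code stripe on the jar's side, 22 mm from the jar's axis
- reader: fixed grey base 150 x 90 x 6 mm with a nest (ring of 23 mm inner radius, top 14 mm above the worktop, 1 mm clearance round the jar) and a black scanner block 34 x 60 mm, top 52 mm above the worktop. Origin: on the worktop under the nest's centre; +x points from the nest to the scanner, whose window is 55 mm away
- window (a point): centre of the scanner's glass window; it faces the nest
- plate: loose steel ID plate 120 (x) x 56 (y) x 4 mm, 0.15 kg with post. Origin: centre of its underside; z up, +x to the leading edge, to be tucked. A black square grip post 18 x 18 mm stands at x = -30 mm, top 46 mm above the underside (24 x 24 mm foot up to 7 mm). A white code label lies on the leading half. Starts flat on the worktop
- plate_tip (a point): middle of the plate's leading edge, at its underside, 60 mm ahead of the plate's origin
- plate_post (a point): centre of the top of the grip post
- station: fixed plate station. Origin: on the worktop under the middle of the flap's free edge; z up, +x the direction of tucking. White deck x -151 to 91, y -55 to 55 mm. Blue flap over x 0 to 82 mm, 7 mm gap between deck and flap. Under it are two side ribs (76 mm between them, y -38 to 38) and a rubber stop with its face at x = 50 mm, 5 mm high
- deck: the station's white deck, 8 mm thick, its top 8 mm above the worktop, fixed; same origin and axes as the station. Two thin blue lines along x at y = -29.5 and +29.5 mm show where the plate's sides belong.
- flap_edge (a point): point on the deck's top under the middle of the flap's free edge (station x = 0)
- stop_face (a point): point on the deck's top at the middle of the stop's face (station x = 50 mm)
- flap (a joint): angle of the blue lap flap (106 mm wide, 84 mm from free edge to hinge, 3 mm thick, 0.12 kg; yellow bead on the free edge, top 20 mm above the worktop): 0 lying down, grows as the free edge, nearer the robot, lifts; falls back by its weight
- petri_dish: clear petri dish, 88 mm diameter, 14 mm high, a bystander; origin at its underside
- beaker: small glass beaker, 56 mm diameter, 71 mm high, a bystander; origin at its underside
- tape: roll of tan tape lying flat, 98 mm diameter, 25 mm high, a bystander; origin at its underside
Things that resemble listed ones, but are neither listed nor needed, are in the scene too. What is shaped like the jar but green or purple is not meant.

How it is judged (in metres and radians):
On the way, in this order (a step that is already met when the one before it is completed fails the run):
1. the jar's stripe faces the reader's window, the jar stands in its nest and is let go (x of jar_mark in the frame of reader above 0.014 m and y of jar_mark in the frame of reader between -0.007 and 0.007 m and angle between jar's own z axis and vertical below 0.1 rad and z of jar in the frame of reader below 0.01 m and contact force between the fingers and jar below 0.5 N), for 0.3 s.
2. the plate lies flat on the deck, tucked home under the flap (x of plate_tip in the frame of station above 0.04 m and y of plate_tip in the frame of station between -0.01 and 0.01 m and z of plate_tip in the frame of station below 0.011 m and angle between the x axis of plate and the x axis of station, either way round below 0.1 rad and angle between plate's own z axis and vertical below 0.04 rad and value of joint flap below 0.05 rad), for 0.2 s.
At the end, for the whole second after the job is handed in: Jar in its nest and let go, stripe within 7 mm sideways of the window line; plate tip within 10 mm of the stop and of the centre line, straight to 0.1 rad, flat to 0.04 rad; flap under 0.05 rad; fingers on the plate with over 2 N, plate bearing on the deck with over 5 N (all of step 1 and all of step 2 and contact force between plate and deck above 5 N and contact force between the fingers and plate above 2 N); the arm keeps its last pose, push and grip.
It fails at once if the flap is lifted (joint over 0.08 rad, about 7 mm at its free edge) (value of joint flap above 0.08 rad).
It fails at once if the jar is lifted out of its nest or tipped (z of jar in the frame of reader above 0.02 m or angle between jar's own z axis and vertical above 0.35 rad).
It fails at once if the clear petri dish is moved by more than 30 mm (distance of petri_dish from where it was at the start of the episode above 0.03 m).
It fails at once if the glass beaker is moved by more than 30 mm (distance of beaker from where it was at the start of the episode above 0.03 m).
It fails at once if the tape roll is moved by more than 30 mm (distance of tape from where it was at the start of the episode above 0.03 m).
It also fails if it takes over 59 s, if anything falls off the work surface, if the arm or the gripper's body presses on something with over 40 N, if the wrist force passes 120 N, or if a joint passes its speed limit or range.

### The arm

A 6-joint arm with a two-finger parallel gripper is mounted at the origin on a cart in front of the work surface, level with it; the furniture and walls round the work are solid. World frame = base frame: x ahead of the robot, y to its left, z up, the work surface at z = 0. Lengths are in mm, angles in rad, forces in N, time in s.
With the tool pointing down it reaches from about 275 to 875 mm from the base axis. Payload 12.5 kg.
Tool frame: the origin (TCP) lies at the very end of the fingers, on their centre line; the grasp point (between the pads) lies 19 mm behind it; z points along the fingers, y is the line along which they close (so a half turn about z gives the same grasp; the last joint's range is limited). The gripper opens to 85 mm and grips with 20 to 120 N. Pads are 22 mm wide; open, the fingers measure 114 mm over their backs; the gripper's body (76 mm by 85 mm) begins 54 mm behind the grasp point. The pads swing forward as they close: fully open they stand 13 mm farther back than shut.
Start: joints at [-1.244, 0.351, 1.652, -0, 1.139, -0.085], TCP at [220.16, -503.998, 231.29] pointing down, gripper open.
Joint ranges: [-2.75, 2.75], [-0.79, 2.1], [0.01, 2.65], [-1.57, 4.71], [0.07, 3.14], [-2.87, 2.87]. Speed limits (rad/s): [2.22, 2.22, 2.79, 3.14, 3.14, 3.14].

### API

Orientations are given as a unit quaternion [w, x, y, z].
In Python, from station import r gives the robot as it stands. The module is installed in compiled form; this text tells all that it offers.
- The arm moves only by the tool jog_arm, never from a script. Its argument "steps" is a list of rows, each a list of 4 numbers: the shift along the tool's x, y, z in m, then the turn about the tool's z in rad. A call has 1 to 8 rows; each row is the pose to reach, as a shift and turn from the pose commanded when the call began, along the tool's axes at that moment; what a row does not reach only later rows make up. A row lasts 1/8 s, in which the tool goes at most 62.5 mm and 10.7 degrees, less where a joint would pass 70% of its speed; a pose out of reach is approached as far as the arm can. A call with a gripper value outside its range is refused whole. "jaw" is the opening, from -1 (shut) to 1 (fully open), so that 0 is half open, set as the call begins (left out, the last holds). The fingers move at their own pace and stop on an object; the grip force is fixed at half the most. Time passes only in rows, so rows that repeat a pose let the fingers close. It gives the time, the measured TCP pose, the force, the opening and the grip force at its end, in the units of the state.
- r.read_state(): the state, without advancing time (a new reading comes with each control period).
- r.snapshot(name): name is "side" or "top"; returns (picture, depth): 384x512x3 uint8, red, green, blue; 384x512 float32, mm along the optical axis (not along the pixel's ray), 0 where there is no reading.
- r.get_calibration(name): a dict with "mtx" (3x3 intrinsics, pixels), "world_to_cam" (4x4, takes a point from world to camera coordinates). Camera axes: x right, y down, z forward; pixel columns grow to the right and rows downward; lengths in mm; the calibration is good to about 2 mm. A picture is of the moment at which its call begins. get_calibration takes no time and is no camera call.
- r.hand_in(): hands the job in; it is judged then, once.
Trained networks look in the newest picture that a camera, given by its name, has taken for a name from the list of things; names that differ only in an ending like _2 or _b are one class to them, and where a whole thing is asked for, a point or a joint stands for the part that bears it (a point fixed in the world has none). Each returns a list of dicts, best first, with "confidence" (0 to 1); they miss things now and then, are a little off and sometimes report something else, mostly with a low value. They report only what shows in the picture. A call takes as long as a camera call. They do not tell look-alikes from the thing itself.
- r.spot_in(query, camera): "extent" ([left, top, width, height] as shares, 0 to 1, of the picture: columns of its width, rows of its height, round what is visible of it).
- r.spot_point(query, camera): "centre" ([column, row] as shares, 0 to 1, of the picture: columns of its width, rows of its height: a listed point, or the origin of a listed thing).
The state is a dict: "time": time; "joints": joint angles; "qvel": joint speeds; "effort": joint torques, N m; "ee_pos": TCP position; "eef_rot": TCP orientation; "wrist_force": force on the tool from outside, world axes, zero at the start; "wrist_torque": the same for the moment, N m; "finger_gap": opening from 0.0 (shut) to 1.0 (fully open); "gripper_force": force on a finger pad.
Only numpy, scipy, OpenCV 4.12 (cv2) and the standard library are available. Lean on these libraries where they do the work, as an engineer would, in place of code of your own. Each camera call takes 0.05 s, during which the arm holds its last target. There are 200 camera calls.

## Working session

There is one attempt and no reset: what is moved stays moved. The work goes in short steps, Python scripts to look and compute and a tool call to move; the robot and the scene stay as the last step left them, time stands still between calls to the robot, and variables do not carry over. Pictures are saved under pics/ and viewed, at most 12 in all, crops included, and the job is handed in when it is done.

Besides the shell and the picture viewer there is one more tool, called after "Call:" as name([rows], argument=value, ...), one row to a line, values as JSON. jog_arm: Moves the arm, as the interface text tells. Its arguments: {"type":"object","properties":{"steps":{"type":"array"},"jaw":{"type":"number"}},"required":["steps"]}

```bash
mkdir -p pics; cat > h.py <<'E'
import numpy as np, cv2
from station import r
def ray(cam,u,v,z):
    c=r.get_calibration(cam);K=np.array(c["mtx"]);T=np.array(c["world_to_cam"])
    R=T[:3,:3];o=-R.T@T[:3,3];d=R.T@np.linalg.inv(K)@np.array([u,v,1.])
    return o+d*(z-o[2])/d[2]
def pts(cam,depth):
    c=r.get_calibration(cam);K=np.array(c["mtx"]);T=np.array(c["world_to_cam"])
    v,u=np.mgrid[:384,:512];P=np.stack([u,v,np.ones_like(u)],-1)@np.linalg.inv(K).T*depth[...,None]
    return (P-T[:3,3])@T[:3,:3]
def tool(p,st=None):  # world vector in tool axes
    from scipy.spatial.transform import Rotation as Ro
    q=np.array((st or r.read_state())["eef_rot"]);return Ro.from_quat(q[[1,2,3,0]]).inv().apply(p)
E
python3 - <<'E'
from h import *
for n in ("top","side"):
    p,d=r.snapshot(n); cv2.imwrite(f"pics/{n}0.png",p[...,::-1]); np.savez(f"{n}0.npz",p=p,d=d)
    for q in ["jar","jar_mark","reader","window","plate","plate_post","plate_tip","station","flap_edge","petri_dish","beaker","tape"]:
        print(n,q,[(np.round(np.array(x["centre"])*[512,384],1).tolist(),round(x["confidence"],2)) for x in r.spot_point(q,n)[:3]])
s=r.read_state();print(s)
E
```

```text
top jar [([152.6, 222.4], 0.72), ([182.8, 204.9], 0.72), ([205.4, 204.9], 0.7)]
top jar_mark [([196.6, 226.3], 0.7), ([142.0, 217.3], 0.69), ([180.8, 217.2], 0.69)]
top reader [([149.5, 219.9], 0.66)]
top window [([146.2, 204.8], 0.77), ([244.0, 191.9], 0.49)]
top plate [([306.6, 222.8], 0.68), ([188.5, 171.9], 0.24)]
top plate_post [([307.4, 227.4], 0.7), ([245.4, 190.2], 0.7), ([142.5, 201.6], 0.24)]
top plate_tip [([316.2, 207.1], 0.76)]
top station [([242.4, 188.1], 0.76), ([245.1, 191.5], 0.41), ([245.6, 191.3], 0.2)]
top flap_edge [([245.4, 188.7], 0.89)]
top petri_dish [([188.3, 172.0], 0.91), ([307.3, 222.8], 0.6)]
top beaker [([118.3, 236.6], 0.63)]
top tape [([361.1, 233.1], 0.53)]
side jar [([274.1, 229.0], 0.93), ([229.6, 258.5], 0.83), ([251.8, 241.0], 0.71)]
side jar_mark [([221.3, 253.1], 0.96), ([243.4, 232.0], 0.85), ([262.5, 221.6], 0.85)]
side reader [([225.8, 257.9], 0.75), ([251.3, 196.9], 0.52)]
side window [([207.4, 245.1], 0.71), ([238.8, 190.1], 0.31)]
side plate [([253.0, 192.1], 0.52)]
side plate_post [([311.4, 169.3], 0.63)]
side plate_tip [([291.3, 173.2]
[... 204 characters left out ...]
ime': 1.3, 'joints': array([-1.24358176e+00,  3.50726482e-01,  1.65180292e+00, -6.39830205e-06,
        1.13907993e+00, -8.45606494e-02]), 'qvel': array([-0.00060687,  0.00082101,  0.0004579 , -0.00023239, -0.0011387 ,
        0.00130718]), 'effort': array([ 2.22873343e-03, -5.06025124e+01, -2.91643775e+01,  3.72600289e-05,
        5.28836263e-04,  1.92896024e-06]), 'ee_pos': array([ 220.16850436, -503.99762504,  231.27393426]), 'eef_rot': array([-7.92689790e-06,  9.78879637e-01,  2.04437414e-01, -3.89362526e-06]), 'wrist_force': array([0.33425529, 0.03522736, 0.18190668]), 'wrist_torque': array([ 0.06910323, -0.02112033, -0.00322184]), 'gripper_force': 0.0, 'finger_gap': 1.0024795062721699}
```

View pics/top0.png

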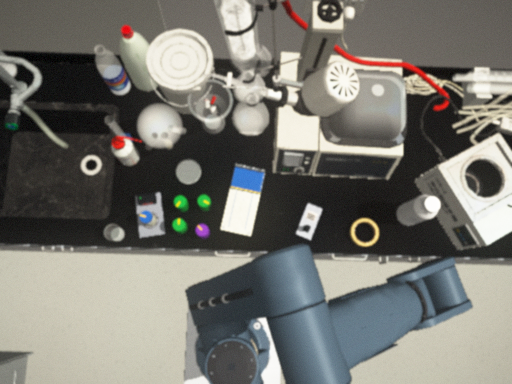

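View pics/side0.png

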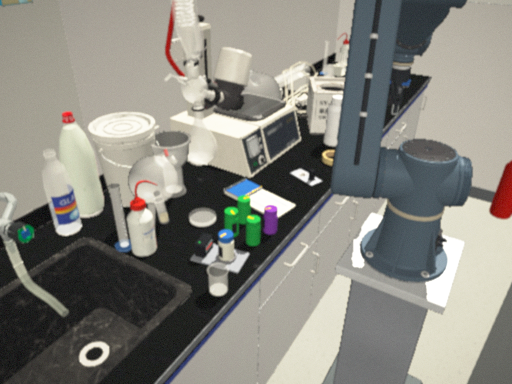

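The top view shows the reader at about (150,215) with the blue-capped jar at (146,217). The station is at (243,200) with its flap at the far end, and the plate is at (310,221). The petri dish is at (188,172), the beaker at (114,232) and the tape at (364,232). Next I zoom in and measure.

```bash
python3 - <<'E'
from h import *
d=np.load("top0.npz");p=d["p"];D=d["d"]
a=cv2.resize(p[180:250,100:185],None,fx=8,fy=8,interpolation=cv2.INTER_CUBIC)
b=cv2.resize(p[180:250,285:340],None,fx=8,fy=8,interpolation=cv2.INTER_CUBIC)
a=np.hstack([cv2.resize(a,(425,350)),cv2.resize(b,(275,350))])
s=np.load("side0.npz")["p"]
b=np.hstack([cv2.resize(s[215:305,180:260],(222,250),interpolation=3),cv2.resize(s[155:225,210:340],(464,250),interpolation=3)])
b=cv2.copyMakeBorder(b,0,0,0,14,0)
cv2.imwrite("pics/z0.png",np.vstack([a,b])[...,::-1])
c=r.get_calibration("top");T=np.array(c["world_to_cam"]);print(np.array(c["mtx"])[0],-T[:3,:3].T@T[:3,3])
P=pts("top",D);hsv=cv2.cvtColor(p,cv2.COLOR_RGB2HSV);print(P.shape)
v,u=np.mgrid[:384,:512]
def rep(n,m):
    k,l,s,ce=cv2.connectedComponentsWithStats(m.astype(np.uint8))
    for i in range(1,k):
        if s[i,4]>=4:
            q=P[l==i]; print(n,np.round(ce[i],1),s[i,2:5],"z",np.round(np.percentile(q[:,2],[10,50,90])),"xy",np.round(q[:,:2].mean(0)), np.round(np.ptp(q[:,:2],axis=0)))
box=lambda a,b,c,e:(u>=a)&(u<b)&(v>=c)&(v<e)
work=box(95,390,155,250)
rep("blue",work&(hsv[...,0]>95)&(hsv[...,0]<125)&(hsv[...,1]>120)&(hsv[...,2]>80))
rep("yel",work&(hsv[...,0]>20)&(hsv[...,0]<40)&(hsv[...,1]>120)&(hsv[...,2]>80))
rep("white",work&(hsv[...,1]<50)&(hsv[...,2]>120))
E
```

```text
[453.97503131   0.         248.37119259] [ 206.88536663   -6.97442691 1602.68054361]
(384, 512, 3)
blue [246.6 178.4] [ 32  24 557] z [12. 18. 23.] xy [582. -30.] [420. 111.]
blue [146.1 216.9] [12 12 92] z [87. 92. 97.] xy [423. 303.] [38. 53.]
yel [177.4 204.1] [ 5  7 17] z [69. 85. 91.] xy [472. 204.] [18. 26.]
yel [205.9 201.6] [ 5  4 14] z [80. 87. 92.] xy [483. 107.] [ 9. 14.]
yel [363.7 218.2] [12  4 16] z [-8. -1. 22.] xy [ 456. -454.] [16. 46.]
yel [178.6 220.4] [ 3  6 13] z [21. 87. 90.] xy [417. 197.] [30. 19.]
yel [353.8 222.4] [5 4 8] z [-2.  2. 21.] xy [ 439. -416.] [13. 11.]
yel [377. 226.] [3 5 5] z [-6. -1.  3.] xy [ 430. -502.] [14.  8.]
yel [350.2 231. ] [2 5 5] z [ 0.  7. 18.] xy [ 408. -403.] [15.  4.]
yel [351.8 237. ] [3 5 5] z [12. 18. 20.] xy [ 386. -406.] [14.  6.]
white [ 97.7 164.1] [ 7 19 91] z [-262. -255. -250.] xy [685. 586.] [524. 616.]
white [129.4 158.2] [ 23  10 135] z [ 20.  65. 119.] xy [630. 380.] [33. 51.]
white [274.5 163.4] [ 5 18 51] z [ 16.  57. 104.] xy [ 632. -126.] [42.  9.]
white [291.8 159.5] [ 18  11 150] z [ 89. 116. 143.] xy [ 632. 
[... 881 characters left out ...]
[ 605. -411.] [ 2. 22.]
white [369.5 177.5] [4 2 8] z [ 6. 15. 24.] xy [ 604. -474.] [ 3. 15.]
white [239.9 212.1] [  41   49 1416] z [ 2.  8. 13.] xy [462. -10.] [345. 139.]
white [152.  218.3] [ 28  46 648] z [ 2.  7. 16.] xy [431. 299.] [163. 102.]
white [309.1 220.4] [ 26  37 538] z [-1.  4.  9.] xy [ 440. -255.] [299. 294.]
white [105.8 228.5] [3 4 4] z [66. 69. 71.] xy [383. 440.] [11.  5.]
white [117.1 233.9] [ 14  14 151] z [-2.  6. 64.] xy [371. 414.] [49. 49.]
white [ 95.4 247.2] [2 3 5] z [-351.   -2.    3.] xy [334. 534.] [ 22. 111.]
white [127.2 248.3] [ 7  3 16] z [-365.   -4.    3.] xy [335. 418.] [ 24. 110.]
white [161.2 248.9] [7 2 8] z [-5. -1.  2.] xy [325. 261.] [ 4. 20.]
```

View pics/z0.png

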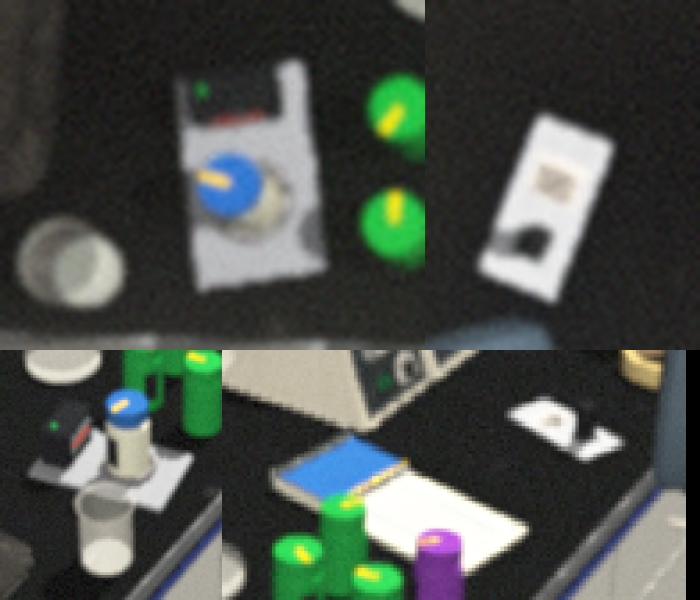

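```bash
cat > fit.py <<'E'
from h import *
def rect(p,box,z,thr=110,blue=False,cam="top"):
    a,b,c,e=box;k=8
    im=cv2.resize(p[c:e,a:b],None,fx=k,fy=k,interpolation=cv2.INTER_CUBIC)
    g=im.max(2)if blue else im.min(2)
    m=(g>thr).astype(np.uint8)
    cs,_=cv2.findContours(m,cv2.RETR_EXTERNAL,cv2.CHAIN_APPROX_NONE)
    q=cv2.convexHull(max(cs,key=cv2.contourArea))[:,0].astype(float)
    q=(q+.5)/k-.5+[a,c]
    w=np.array([ray(cam,x,y,z)[:2] for x,y in q],np.float32)
    return cv2.minAreaRect(w),cv2.boxPoints(cv2.minAreaRect(w))
E
python3 - <<'E'
from fit import *
p=np.load("top0.npz")["p"]
for n,b,z,bl in (("plate",(288,330,198,246),4,0),("station",(215,275,155,242),8,1),("reader",(128,172,185,245),6,0)):
    for t in (90,120):
        R,B=rect(p,b,z,t,bl);print(n,t,np.round(R[0],1),np.round(R[1],1),round(R[2],2),np.round(B).tolist())
print("jar cap",ray("top",146.1,216.9,91))
# yellow bar in jar cap
hsv=cv2.cvtColor(p,cv2.COLOR_RGB2HSV)
im=cv2.resize(p[208:226,136:157],None,fx=8,fy=8,interpolation=cv2.INTER_CUBIC);h=cv2.cvtColor(im,cv2.COLOR_RGB2HSV)
y=(h[...,0]<35)&(h[...,1]>60)&(im[...,0]>170); 
cap=((h[...,0]>95)&(h[...,0]<125)&(h[...,1]>120))
def cen(m):
    vv,uu=np.nonzero(m);return uu,vv
for nm,m in(("bar",y),("cap",cap|y)):
    uu,vv=cen(m);w=np.array([ray("top",(a+.5)/8-.5+136,(b+.5)/8-.5+208,92)[:2] for a,b in zip(uu,vv)],np.float32)
    print(nm,len(w),w.mean(0),np.round(cv2.minEnclosingCircle(w),1) if 0 else cv2.minEnclosingCircle(w),cv2.minAreaRect(w))
# scanner top dark centre and window red
red=(hsv[...,1]>100)&((hsv[...,0]<8)|(hsv[...,0]>170))
vv,uu=np.nonzero(red[190:215,130:165]);print("red",uu.mean()+130,vv.mean()+190,len(uu))
# post
g=p[...,:].max(2)[215:236,295:318];print(np.argwhere(g<60).mean(0)[::-1]+[295,215],(g<60).sum())
print(ray("top",307.4,227.4,46),ray("top",146.2,204.8,40), ray("top",316.2,207.1,0),ray("top",245.4,188.7,8))
E
```

```text
plate 90 [ 440.2 -256.1] [ 63.2 127.9] 69.15 [[369.0, -263.0], [489.0, -308.0], [511.0, -249.0], [392.0, -204.0]]
plate 120 [ 439.9 -256.1] [ 60.8 125. ] 69.2 [[371.0, -262.0], [488.0, -307.0], [509.0, -250.0], [392.0, -205.0]]
station 90 [510.8 -18.5] [119.5 254.1] 79.14 [[375.0, -53.0], [624.0, -101.0], [647.0, 16.0], [397.0, 64.0]]
station 120 [510.5 -18.5] [116.9 251. ] 79.13 [[376.0, -52.0], [623.0, -100.0], [645.0, 15.0], [398.0, 63.0]]
reader 90 [445.  308.8] [156.2  95.3] 10.31 [[360.0, 342.0], [377.0, 248.0], [530.0, 276.0], [513.0, 370.0]]
reader 120 [445.  308.7] [152.9  92.8] 10.47 [[361.0, 340.0], [378.0, 249.0], [529.0, 277.0], [512.0, 368.0]]
jar cap [423.41241    303.48197059  91.        ]
bar 679 [428.6242  317.49442] ((428.820068359375, 317.3438720703125), 10.333221435546875) ((428.616943359375, 317.3865661621094), (20.50832176208496, 6.50952672958374), 76.34889221191406)Traceback (most recent call last):
  File "<stdin>", line 15, in <module>
  File "h.py", line 4, in ray
    c=r.get_calibration(cam);K=np.array(c["mtx"]);T=np.array(c["world_to_cam"])
ValueError: time passes only in moves, steps and waits
```

```bash
sed -i '2a import functools\n_g=r.get_calibration\nCAL=functools.lru_cache(None)(lambda n:_g(n))' h.py; sed -i 's/r.get_calibration(/CAL(/' h.py
python3 - <<'E'
from fit import *
p=np.load("top0.npz")["p"]
im=cv2.resize(p[208:226,136:157],None,fx=8,fy=8,interpolation=cv2.INTER_CUBIC);h=cv2.cvtColor(im,cv2.COLOR_RGB2HSV)
y=(h[...,0]<35)&(h[...,1]>60)&(im[...,0]>170)
cap=((h[...,0]>95)&(h[...,0]<125)&(h[...,1]>120))|y
q=cv2.convexHull(np.argwhere(cap)[:,::-1].astype(np.int32))[:,0]
w=np.array([ray("top",(a+.5)/8-.5+136,(b+.5)/8-.5+208,92)[:2] for a,b in q],np.float32)
print(cv2.minEnclosingCircle(w),cv2.minAreaRect(w))
g=p.max(2)[215:236,295:318]<60;print(np.argwhere(g).mean(0)[::-1]+[295,215],g.sum())
print(ray("top",307.4,227.4,46),ray("top",146.2,204.8,40), ray("top",316.2,207.1,0),ray("top",245.4,188.7,8))
# target: jar
t=np.array([425,305.5,150])-np.array([220.17,-504,231.27]);s=r.read_state();print(s["time"],tool(t))
E
```

```text
((424.8927001953125, 306.83123779296875), 21.555177688598633) ((424.1888122558594, 305.8587341308594), (39.58439636230469, 40.90217208862305), 37.62117004394531)
[302.62626263 224.38383838] 99
[ 410.97107713 -244.7431598    46.        ] [473.13453473 316.66433702  40.        ] [ 491.41615269 -283.30823297    0.        ] [548.77450685 -26.74136268   8.        ]
1.3 [ 511.70242416 -659.85205703   81.2790486 ]
```

Call:
jog_arm([
  [0.512, -0.66, 0.0, -0.85],
  [0.512, -0.66, 0.0, -0.85],
  [0.512, -0.66, 0.0, -0.85],
  [0.512, -0.66, 0.0, -0.85],
  [0.512, -0.66, 0.0, -0.85],
  [0.512, -0.66, 0.0, -0.85],
  [0.512, -0.66, 0.0, -0.85],
  [0.512, -0.66, 0.0, -0.85],
], jaw=1)

```text
time: 2.3
ee_pos: [343.1, -17.4, 231.7]
eef_rot: [0.001, 0.808, 0.59, 0.001]
wrist_force: [0.8, -0.7, 0.2]
finger_gap: 0.998
gripper_force: 0.0
```

Call:
jog_arm([
  [0.333, -0.021, 0.0, 0],
  [0.333, -0.021, 0.0, 0],
  [0.333, -0.021, 0.0, 0],
  [0.333, -0.021, 0.0, 0],
  [0.333, -0.021, 0.0, 0],
  [0.333, -0.021, 0.05, 0],
  [0.333, -0.021, 0.08, 0],
  [0.333, -0.021, 0.08, 0],
])

```text
time: 3.3
ee_pos: [423.1, 303.9, 149.6]
eef_rot: [-0.0, 0.807, 0.59, -0.002]
wrist_force: [0.0, 0.8, 1.0]
finger_gap: 1.001
gripper_force: 0.0
```

```bash
python3 - <<'E'
from fit import *
s=r.read_state();print(s["ee_pos"],s["eef_rot"],s["joints"],s["time"]);print(tool(np.array([424.5,306,66])-s["ee_pos"]))
p,d=r.snapshot("side"); cv2.imwrite("pics/s1.png",cv2.resize(p[150:300,150:300],(750,600) if 0 else (600,600),interpolation=3)[...,::-1])
E
```

```text
[423.09968889 303.91894011 149.64359048] [-1.92728189e-04  8.07362903e-01  5.90051588e-01 -2.05663637e-03] [ 5.33540907e-01  4.03799859e-01  1.80141135e+00 -2.12013677e-05
  9.40512705e-01  8.42101175e-01] 3.3
[ 2.66675692  0.93123973 83.63350471]
```

View pics/s1.png

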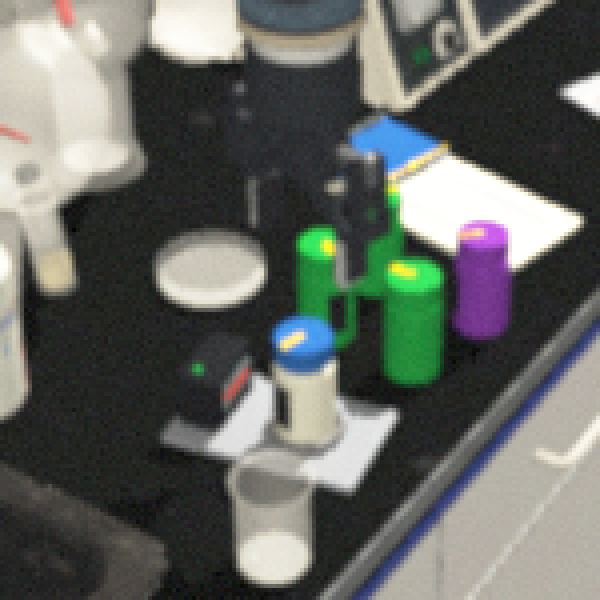

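The picture shows the open gripper directly above the blue-capped jar, whose cap is at (303,335). The stripe is to the left of the window, and the path down is clear.

Call:
jog_arm([
  [0.002, 0.001, 0.04, 0],
  [0.002, 0.001, 0.07, 0],
  [0.002, 0.001, 0.084, 0],
  [0.002, 0.001, 0.084, 0],
])

```text
time: 3.85
ee_pos: [426.1, 306.0, 68.0]
eef_rot: [0.0, 0.808, 0.59, 0.0]
wrist_force: [0.7, 0.1, 0.9]
finger_gap: 1.001
gripper_force: 0.0
```

```bash
python3 - <<'E'
from fit import *
s=r.read_state();print(s["ee_pos"],tool(np.array([424.5,306,66])-s["ee_pos"]),s["wrist_force"])
E
```

```text
[426.1377314  305.9568167   67.98851639] [-0.4582001  -1.57378992  1.98782904] [0.67626851 0.07234657 0.8670986 ]
```

Close on the cap.

Call:
jog_arm([
  [0, -0.001, 0, 0],
  [0, -0.001, 0, 0],
  [0, -0.001, 0, 0],
  [0, -0.001, 0, 0],
  [0, -0.001, 0, 0],
  [0, -0.001, 0, 0],
], jaw=-0.2)

```text
time: 4.6
ee_pos: [425.5, 306.6, 68.4]
eef_rot: [0.0, 0.807, 0.59, 0.001]
wrist_force: [-0.1, -0.1, 8.0]
finger_gap: 0.47
gripper_force: 59.3
```

Call:
jog_arm([
  [0, 0, 0, 0.15],
  [0, 0, 0, 0.3],
  [0, 0, 0, 0.47],
  [0, 0, 0, 0.64],
  [0, 0, 0, 0.81],
  [0, 0, 0, 0.98],
  [0, 0, 0, 1.15],
  [0, 0, 0, 1.15],
])

```text
time: 5.6
ee_pos: [426.0, 306.7, 68.5]
eef_rot: [-0.001, 0.999, 0.055, 0.002]
wrist_force: [1.7, -0.5, 5.3]
finger_gap: 0.469
gripper_force: 59.5
```

```bash
python3 - <<'E'
from fit import *
s=r.read_state();print(s["ee_pos"],s["eef_rot"],s["wrist_force"],s["joints"][5])
p,d=r.snapshot("side"); a=cv2.resize(p[190:290,170:290],(720,600),interpolation=3)
cv2.imwrite("pics/s2.png",a[...,::-1])
E
```

```text
[426.03279691 306.69277485  68.49941592] [-6.22579586e-04  9.98501691e-01  5.46944340e-02  1.58277370e-03] [ 1.66291203 -0.53221834  5.28939072] 1.9971596816202233
```

View pics/s2.png

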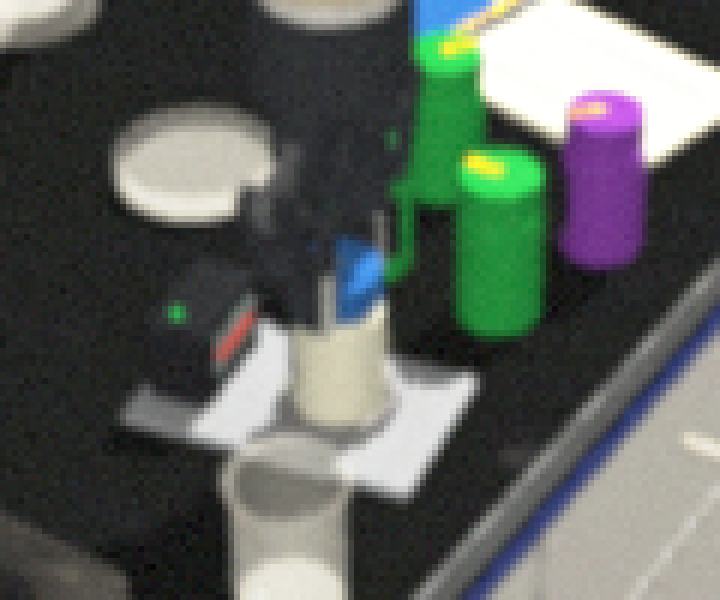

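The stripe is no longer visible from the camera's side and the jar stands upright in its nest, so it turned with the gripper. I release it and rise.

Call:
jog_arm([
  [0, 0, 0, 0],
  [0, 0, 0, 0],
  [0, 0, 0, 0],
  [0, 0, 0, 0],
  [0, 0, -0.05, 0],
  [0, 0, -0.11, 0],
  [0, 0, -0.12, 0],
  [0, 0, -0.12, 0],
], jaw=1)

```text
time: 6.65
ee_pos: [424.8, 306.3, 187.4]
eef_rot: [-0.0, 0.998, 0.056, 0.0]
wrist_force: [0.2, 0.6, -0.2]
finger_gap: 0.996
gripper_force: 0.0
```

```bash
python3 - <<'E'
from fit import *
s=r.read_state();print(s["ee_pos"],s["eef_rot"])
print(tool(np.array([411.5,-245,188])-s["ee_pos"]))
E
```

```text
[424.75303685 306.25190866 187.39560576] [-1.95730455e-04  9.98437444e-01  5.58794362e-02  3.46728627e-04]
[-74.6807885  546.33024101  -0.85009759]
```

Call:
jog_arm([
  [-0.075, 0.546, 0, 0.475],
  [-0.075, 0.546, 0, 0.475],
  [-0.075, 0.546, 0, 0.475],
  [-0.075, 0.546, 0, 0.475],
  [-0.075, 0.546, 0, 0.475],
  [-0.075, 0.546, 0, 0.475],
  [-0.075, 0.546, 0, 0.475],
  [-0.075, 0.546, 0, 0.475],
])

```text
time: 7.65
ee_pos: [411.3, -195.3, 185.7]
eef_rot: [-0.001, 0.984, -0.181, -0.001]
wrist_force: [1.3, 0.5, 0.9]
finger_gap: 1.003
gripper_force: 0.0
```

Call:
jog_arm([
  [0.0, 0.04, 0, 0],
  [0, 0.04, 0, 0],
])

```text
time: 7.9
ee_pos: [396.8, -232.5, 185.5]
eef_rot: [-0.001, 0.983, -0.182, -0.001]
wrist_force: [-0.1, -0.2, -0.3]
finger_gap: 0.999
gripper_force: 0.0
```

```bash
python3 - <<'E'
from fit import *
p,d=r.snapshot("top");np.savez("top1.npz",p=p,d=d)
a=cv2.resize(p[180:245,100:215],(690,390),interpolation=3);cv2.imwrite("pics/t1.png",a[...,::-1])
s=r.read_state();print(s["time"],s["ee_pos"],s["eef_rot"],tool(np.array([411.5,-245,13])-s["ee_pos"]))
E
```

```text
7.95 [ 397.2017285  -231.22661944  185.6668592 ] [-7.20304002e-04  9.83341833e-01 -1.81759211e-01 -1.38230454e-03] [ 18.79155068   7.91002819 172.6044609 ]
```

View pics/t1.png

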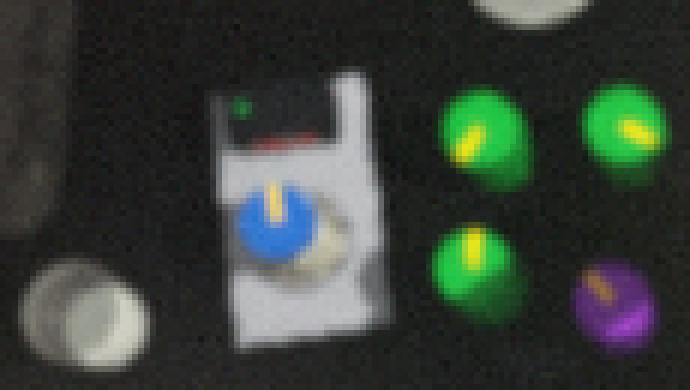

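The cap's yellow bar at about (276,205) points along the reader's axis to the window, so the jar is done. Next is the plate.

Call:
jog_arm([
  [0.019, 0.008, 0.0, 0],
  [0.019, 0.008, 0.06, 0],
  [0.019, 0.008, 0.1, 0],
  [0.019, 0.008, 0.1, 0],
])

```text
time: 8.45
ee_pos: [411.8, -243.0, 84.8]
eef_rot: [-0.001, 0.984, -0.18, -0.003]
wrist_force: [-0.6, 0.0, 0.5]
finger_gap: 1.002
gripper_force: 0.0
```

```bash
python3 - <<'E'
from fit import *
s=r.read_state();print(s["time"],s["ee_pos"],s["eef_rot"],tool(np.array([411.5,-245,14])-s["ee_pos"]))
p,d=r.snapshot("side"); a=cv2.resize(p[120:210,250:370],(720,540),interpolation=3)
cv2.imwrite("pics/s3.png",a[...,::-1])
E
```

```text
8.45 [ 411.75589577 -242.97670151   84.76131635] [-0.00148289  0.98367145 -0.17994258 -0.00298954] [ 0.93087063  2.11315944 70.75302925]
```

View pics/s3.png

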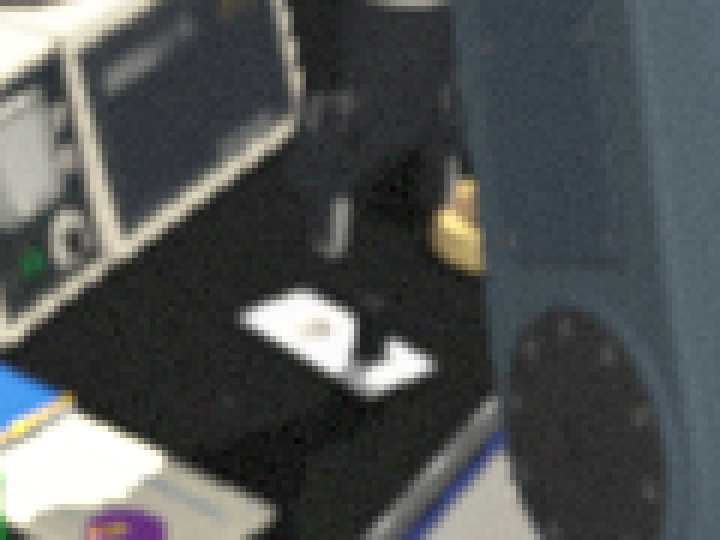

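The picture shows the fingers at (335,225) and (450,180) straddling the post at (375,325). The plate is clear, so I descend and close.

Call:
jog_arm([
  [0.001, 0.002, 0.05, 0],
  [0.001, 0.002, 0.07, 0],
  [0.001, 0.002, 0.07, 0],
  [0.001, 0.002, 0.07, 0],
])

```text
time: 9.0
ee_pos: [414.4, -247.9, 19.1]
eef_rot: [0.001, 0.984, -0.18, 0.001]
wrist_force: [0.9, 0.5, -0.0]
finger_gap: 1.001
gripper_force: 0.0
```

Call:
jog_arm([
  [0, 0, 0, 0],
  [0, 0, 0, 0],
  [0, 0, 0, 0],
  [0, 0, 0, 0],
  [0, 0, 0, 0],
  [0, 0, 0, 0],
  [0, 0, 0, 0],
  [0, 0, 0, 0],
], jaw=-0.8)

```text
time: 10.0
ee_pos: [413.5, -247.6, 17.6]
eef_rot: [0.0, 0.984, -0.181, 0.0]
wrist_force: [-0.3, 1.3, 5.7]
finger_gap: 0.2
gripper_force: 59.5
```

Call:
jog_arm([
  [0, 0, -0.03, 0],
  [0, 0, -0.07, 0],
  [0, 0, -0.07, 0],
  [0, 0, -0.07, 0],
])

```text
time: 10.5
ee_pos: [412.9, -247.2, 86.6]
eef_rot: [-0.0, 0.984, -0.181, -0.0]
wrist_force: [-0.2, 0.4, -1.4]
finger_gap: 0.197
gripper_force: 58.9
```

```bash
python3 - <<'E'
from fit import *
p,d=r.snapshot("top");np.savez("top2.npz",p=p,d=d)
s=r.read_state();print(s["time"],s["ee_pos"],s["eef_rot"],s["finger_gap"],s["wrist_force"])
print(tool(np.array([436.9,-4.2,88])-s["ee_pos"]))
E
```

```text
10.55 [ 412.74839456 -247.04758832   86.25876106] [-3.98612772e-04  9.83554407e-01 -1.80609778e-01 -8.23041681e-04] 0.19934600663189095 [-0.87414771 -0.37488397 -0.69519419]
[ -63.70565238 -235.58561084   -1.51424162]
```

Call:
jog_arm([
  [-0.064, -0.236, 0, -0.172],
  [-0.064, -0.236, 0, -0.172],
  [-0.064, -0.236, 0, -0.172],
  [-0.064, -0.236, 0, -0.172],
  [-0.064, -0.236, 0, -0.172],
  [-0.064, -0.236, 0, -0.172],
])

```text
time: 11.3
ee_pos: [437.0, -4.3, 86.6]
eef_rot: [0.0, 0.995, -0.095, -0.001]
wrist_force: [0.4, -0.5, -1.5]
finger_gap: 0.201
gripper_force: 59.2
```

```bash
python3 - <<'E'
from fit import *
p,d=r.snapshot("top");np.savez("top3.npz",p=p,d=d)
s=r.read_state();print(s["time"],s["ee_pos"],s["eef_rot"])
a=cv2.resize(p[150:245,200:290],(540,570),interpolation=3)
q,_=r.snapshot("side");b=q[165:230,200:330];b=cv2.resize(b,(260,130));
cv2.imwrite("pics/t3.png",a[...,::-1])
for q in("plate_tip","plate_post","plate"):
    print(q,[(np.round(np.array(x["centre"])*[512,384],1).tolist(),round(x["confidence"],2)) for x in r.spot_point(q,"top")[:2]])
E
```

```text
11.35 [437.03609451  -4.83573344  86.70174364] [ 4.57214586e-05  9.95401185e-01 -9.57921469e-02 -5.85918998e-04]
plate_tip [([147.9, 214.8], 0.38)]
plate_post []
plate []
```

View pics/t3.png

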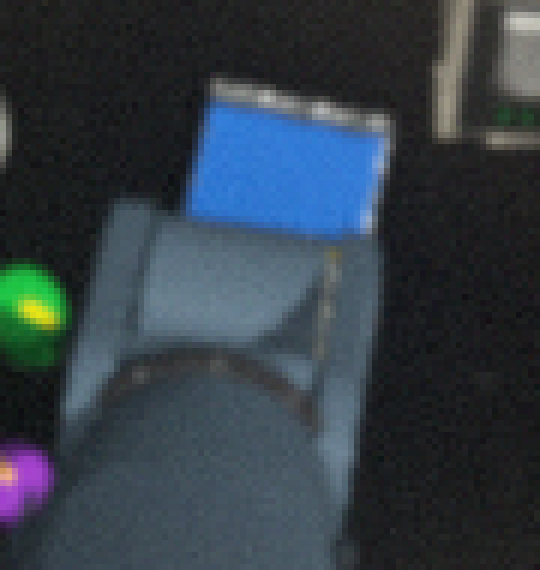

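Call:
jog_arm([
  [0, 0, 0.03, 0],
  [0, 0, 0.055, 0],
  [0, 0, 0.055, 0],
  [0, 0, 0.055, 0],
])

```text
time: 12.05
ee_pos: [437.7, -4.5, 33.0]
eef_rot: [0.0, 0.995, -0.096, 0.0]
wrist_force: [0.7, 0.8, -0.3]
finger_gap: 0.201
gripper_force: 59.2
```

```bash
python3 - <<'E'
from fit import *
p,d=r.snapshot("side");np.savez("side3.npz",p=p,d=d)
s=r.read_state();print(s["time"],s["ee_pos"],s["eef_rot"],s["wrist_force"])
a=cv2.resize(p[160:230,210:310],(780,546),interpolation=3)
cv2.imwrite("pics/s4.png",a[...,::-1])
E
```

```text
12.1 [437.93908491  -4.40001114  33.1729585 ] [ 1.15337902e-05  9.95414249e-01 -9.56556102e-02  6.91265715e-04] [-0.17241932  0.00146423 -0.78906625]
```

View pics/s4.png

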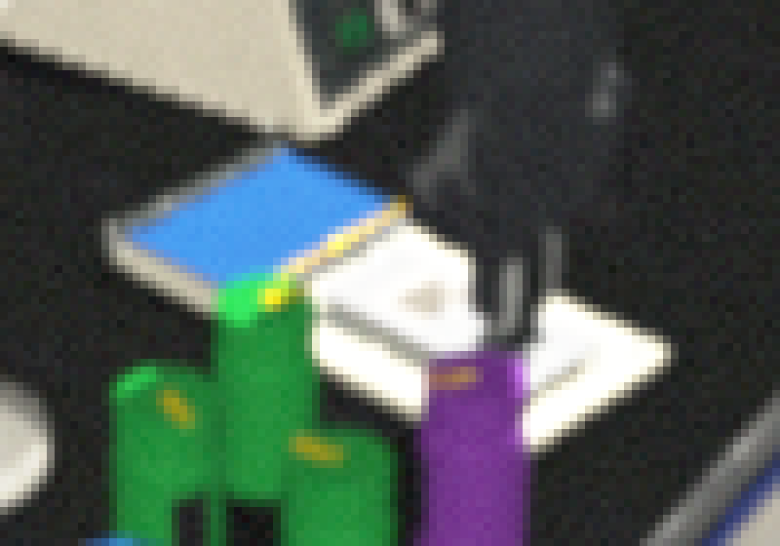

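The picture shows the plate parallel to the deck's sides just above it, with its leading corner near (320,285), short of the bead at (340,245). I lower it to contact.

Call:
jog_arm([
  [0, 0, 0.004, 0],
  [0, 0, 0.006, 0],
  [0, 0, 0.006, 0],
])

```text
time: 12.48
ee_pos: [437.3, -4.1, 26.3]
eef_rot: [0.0, 0.995, -0.095, -0.0]
wrist_force: [0.3, -0.4, -1.2]
finger_gap: 0.198
gripper_force: 59.2
```

Call:
jog_arm([
  [0, 0, 0.002, 0],
  [0, 0, 0.002, 0],
  [0, 0, 0.002, 0],
])

```text
time: 12.85
ee_pos: [437.5, -4.1, 25.5]
eef_rot: [0.0, 0.995, -0.095, 0.0]
wrist_force: [-7.7, 0.1, 26.9]
finger_gap: 0.201
gripper_force: 63.1
```

Call:
jog_arm([
  [0, 0, -0.001, 0],
  [0.01, 0, -0.001, 0],
  [0.02, 0, -0.001, 0],
  [0.03, 0, -0.001, 0],
  [0.03, 0, -0.001, 0],
])

```text
time: 13.48
ee_pos: [467.1, -9.8, 25.6]
eef_rot: [-0.0, 0.995, -0.095, -0.0]
wrist_force: [-2.7, 1.4, 7.9]
finger_gap: 0.2
gripper_force: 60.7
```

```bash
python3 - <<'E'
from fit import *
s=r.read_state();print(s["time"],s["ee_pos"],s["eef_rot"],s["wrist_force"],s["wrist_torque"])
p,d=r.snapshot("side");np.savez("side4.npz",p=p,d=d)
a=cv2.resize(p[160:230,210:310],(780,546),interpolation=3)
cv2.imwrite("pics/s5.png",a[...,::-1])
E
```

```text
13.475 [467.10731196  -9.83341979  25.57878328] [-1.21924356e-05  9.95440211e-01 -9.53874815e-02 -1.21429007e-04] [-2.66905606  1.41748697  7.9318957 ] [0.08718001 0.42434538 0.06305657]
```

View pics/s5.png

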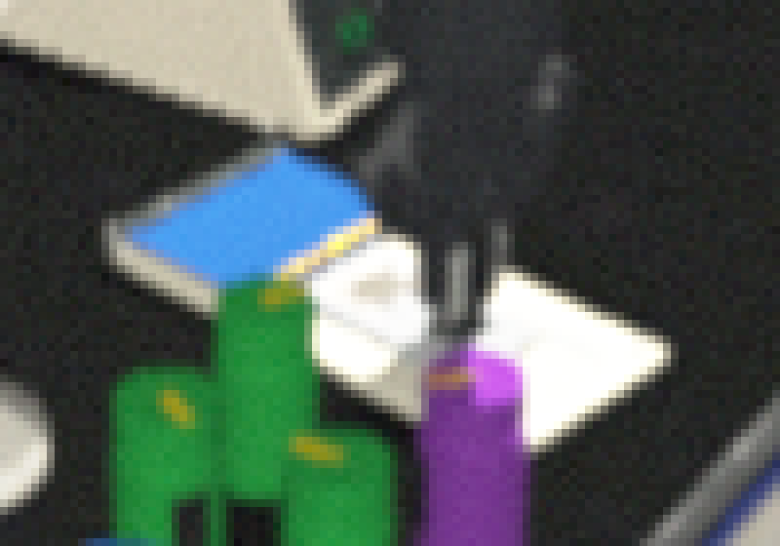

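The plate is flat, its leading edge has gone under the bead near (330,250), and the flap is still down. I push on.

Call:
jog_arm([
  [0.01, 0, 0, 0],
  [0.02, 0, 0, 0],
  [0.028, 0, 0, 0],
  [0.028, 0, 0, 0],
])

```text
time: 14.02
ee_pos: [494.3, -15.1, 25.6]
eef_rot: [-0.0, 0.995, -0.095, -0.0]
wrist_force: [-4.3, -0.1, 8.5]
finger_gap: 0.198
gripper_force: 61.0
```

Call:
jog_arm([
  [0.002, 0, 0, 0],
  [0.004, 0, 0, 0],
  [0.004, 0, 0, 0],
])

```text
time: 14.4
ee_pos: [497.0, -15.6, 25.6]
eef_rot: [-0.0, 0.995, -0.095, -0.002]
wrist_force: [-10.4, 1.5, 15.3]
finger_gap: 0.201
gripper_force: 61.6
```

Call:
jog_arm([
  [0.002, 0, 0, 0],
  [0.002, 0, 0, 0],
  [0.002, 0, 0, 0],
])

```text
time: 14.78
ee_pos: [498.9, -16.0, 25.6]
eef_rot: [-0.0, 0.995, -0.095, -0.002]
wrist_force: [-10.8, 2.4, 17.1]
finger_gap: 0.2
gripper_force: 61.7
```

Call:
jog_arm([
  [0.001, 0, -0.0003, 0],
  [0.002, 0, -0.0003, 0],
  [0.002, 0, -0.0003, 0],
])

```text
time: 15.15
ee_pos: [501.6, -16.5, 25.6]
eef_rot: [-0.0, 0.995, -0.095, -0.001]
wrist_force: [-6.4, 0.9, 8.3]
finger_gap: 0.2
gripper_force: 60.6
```

Call:
jog_arm([
  [0.001, 0, 0, 0],
  [0.002, 0, 0, 0],
  [0.002, 0, 0, 0],
])

```text
time: 15.52
ee_pos: [501.6, -16.5, 25.6]
eef_rot: [-0.0, 0.995, -0.095, -0.003]
wrist_force: [-17.6, 3.9, 18.8]
finger_gap: 0.198
gripper_force: 62.2
```

Call:
jog_arm([
  [-0.0015, 0, 0, 0],
  [-0.0015, 0, 0.0003, 0],
  [-0.0015, 0, 0.0003, 0],
  [-0.0015, 0, 0.0003, 0],
])

```text
time: 16.02
ee_pos: [501.6, -16.5, 25.6]
eef_rot: [-0.0, 0.995, -0.095, -0.001]
wrist_force: [-9.9, 2.1, 16.9]
finger_gap: 0.199
gripper_force: 61.8
```

```bash
python3 - <<'E'
from fit import *
p,d=r.snapshot("side")
s=r.read_state();print(s["time"],s["ee_pos"],s["eef_rot"],s["wrist_force"],s["wrist_torque"])
a=cv2.resize(p[160:260,190:310],(720,600),interpolation=3)
cv2.imwrite("pics/s6.png",a[...,::-1])
E
```

```text
16.075 [501.63477892 -16.52401097  25.58679679] [-8.44817845e-05  9.95434649e-01 -9.54361988e-02 -1.33564457e-03] [-10.61622297   1.85247575  15.99507044] [0.35229834 1.41208665 0.04626989]
```

View pics/s6.png

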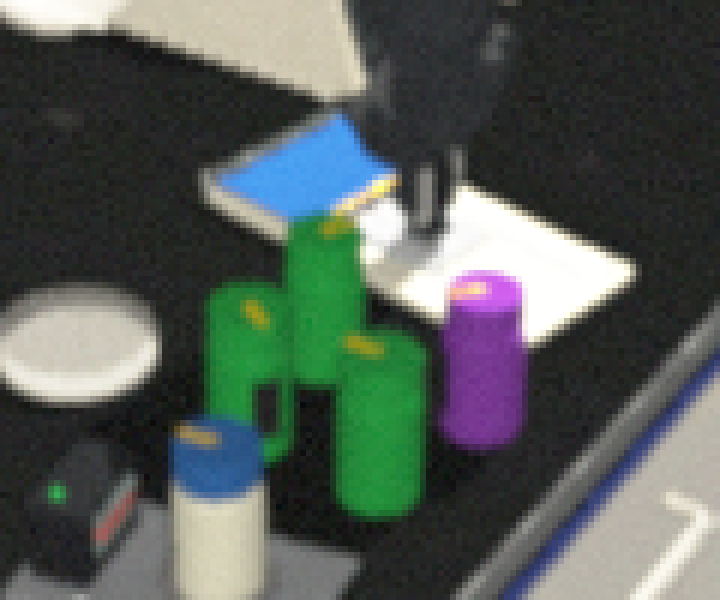

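The plate is tucked under the flap, which lies flat, and it is pressed down with about 16 N. The jar stands aligned with the window.

```bash
python3 -c "
from station import r
print(r.hand_in())"
```

```text
the job is handed in; nothing more can be done
None
```

The job is handed in, though the interface returned no verdict: the jar's stripe faces the window and the jar is released, and the plate is home against the stop under the closed flap, still held and pressed down with about 16 N.

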